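# Degrease a tensioner trunnion, find its blind hole and present it hole-up

## Task

The steel trunnion lying in the V-notch rest gets its tensioner screw next. While it still lies in the rest, give it a burst of degreaser: press the spray can's nozzle cap fully down and let it spring back up. Its blind hole is out of sight underneath: turn the trunnion over until you find it, and finish holding it in the gripper, still, hole straight up and a hand's breadth clear above the rest, without letting go; leave the hammer, wrench, brass cups and tin where they lie.

Things in the scene. Friction and masses are not known exactly. Their poses are not given: they have to be found in the camera images.
- trunnion: loose bright steel part, 0.32 kg: block 36 x 36 mm in section, 26 mm long, with a round journal (diameter 22, length 18 mm) out of each end; 62 mm from end face to end face. Origin at its centre, z along the journals, +x out of the face with the blind hole; the faces at -x, +y, -y are plain. Starts in the rest with the hole somewhere underneath, 100 to 260 degrees from up about z
- hole_mouth (a point): middle of the blind hole's mouth, on the trunnion, 18 mm from its centre along its +x; the hole is 18 mm wide and 24 mm deep
- rest: fixed V-notch rest: two dark steel uprights 8 mm thick, middles 40 mm apart, with V notches open upwards; the journals centre in them, stay as turned, and their end faces stick out 7 mm to be pinched. Origin midway, where the journals' axis lies, 60 mm over the bench; x up, z level along that axis. They reach 6 mm above and 32 mm beside the axis. It stands on a grey plate 130 x 110 x 12 mm
- can: small white spray can 52 mm in diameter, with a black nozzle cap, fixed upright in a dark steel cup holder on the bench; 152 mm to the top of the cap. Origin on the bench under its middle, z up; its nozzle faces -y of the can, roughly towards the rest
- nozzle_top (a point): the middle of the flat top of the nozzle cap (24 mm in diameter), 152 mm above the bench when it is up; moves with the cap
- nozzle (a joint): how far the nozzle cap is pressed down, m: 0 up, 0.005 fully down; a spring brings it back up. It begins to move at about 1.6 N and is fully down at about 5.6 N
- hammer: bystander: hammer with a wooden handle, 260 mm long, 26 mm high, lying on the bench along its x axis; origin on the bench under its middle
- wrench: bystander: flat steel wrench, 180 mm long, 8 mm high, lying on the bench along its x axis; origin on the bench under its middle
- cups: bystander: stack of brass cups upside down, 72 mm in diameter at the foot, 86 mm high; origin on the bench under its middle
- tin: bystander: round lidded metal tin 68 mm in diameter, 70 mm high; origin on the bench under its middle
Things that resemble listed ones, but are neither listed nor needed, are in the scene too. What is shaped like the trunnion but brown or green is not meant.

How it is judged:
On the way, in this order (a step that is already met when the one before it is completed fails the run):
1. the nozzle cap is pressed fully down while the trunnion lies in the rest (value of joint nozzle above 0.0038 m and distance between trunnion and rest below 0.008 m), for 0.1 s.
2. the nozzle cap is let up again (value of joint nozzle below 0.001 m), for 0.1 s.
At the end, for the whole second after the job is handed in: the trunnion is held still between the fingers, the blind hole's face up within 0.24 rad (14 degrees) of straight up, its centre over 0.12 m above the bench (6 cm above where it lay), touching neither rest nor can, the nozzle cap up (angle between trunnion's own x axis and vertical below 0.24 rad and height (world z) of trunnion above 0.12 m and contact force between the fingers and trunnion above 1.5 N and contact force between each of rest, can and trunnion below 0.05 N and linear speed of trunnion below 0.03 m/s and angular speed of trunnion below 0.3 rad/s and value of joint nozzle below 0.001 m); the arm keeps its last pose, push and grip.
It fails at once if the hammer, wrench, brass cups or tin is shifted by over 30 mm (distance of any of hammer, wrench, cups, tin from where it was at the start of the episode above 0.03 m).
It also fails if it takes over 72 s, if anything falls off the work surface, if the arm or the gripper's body presses on something with over 40 N, if the wrist force passes 120 N, or if a joint passes its speed limit or range.

## Robot

A 6-joint arm with a two-finger parallel gripper is mounted at the origin on the work surface. World frame = base frame: x ahead of the robot, y to its left, z up, the work surface at z = 0. Lengths are in m, angles in rad, forces in N, time in s.
With the tool pointing down it reaches from about 0.275 to 0.875 m from the base axis. Payload 12.5 kg.
Tool frame: the origin (TCP) lies at the very end of the fingers, on their centre line; the grasp point (between the pads) lies 19 mm behind it (manip.tcp_to_grasp is the z of the grasp point in the tool frame, in m); z points along the fingers, y is the line along which they close (so a half turn about z gives the same grasp; the last joint's range is limited). The gripper opens to 85 mm and grips with 20 to 120 N. Pads are 22 mm wide; open, the fingers measure 114 mm over their backs; the gripper's body (76 mm by 85 mm) begins 54 mm behind the grasp point. The pads swing forward as they close: fully open they stand 13 mm farther back than shut.
Start: joints at [1.105, 0.351, 1.652, -0, 1.139, -0.085], TCP at [0.204, 0.511, 0.231] pointing down, gripper open.
Joint ranges: [-2.75, 2.75], [-0.79, 2.1], [0.01, 2.65], [-1.57, 4.71], [0.07, 3.14], [-2.87, 2.87]. Speed limits (rad/s): [2.22, 2.22, 2.79, 3.14, 3.14, 3.14].

## Interface

Orientations are given as a rotation vector (axis times angle).
In Python, from bench import manip gives the robot as it stands. The module is installed in compiled form; this text tells all that it offers.
- The arm moves only by the tool move_arm, never from a script. Its argument "steps" is a list of rows, each a list of 2 entries, a list of its own where there are three numbers: the shift along the world's x, y, z as a fraction of full scale, then the turn about the world's z as a fraction of full scale. In form: [[[x, y, z], turn], ...]. A call has 1 to 12 rows; each row is the pose to reach, as a shift and turn from the pose commanded when the call began, turning the shorter way round; what a row does not reach only later rows make up. Full scale, the value 1, is 0.4 m for a shift and 180 degrees for a turn. A row lasts 1/8 s, in which the tool goes at most 62.5 mm and 10.7 degrees, less where a joint would pass 70% of its speed; a pose out of reach is approached as far as the arm can. A call with a number of a shift or a turn outside -1 to 1 is refused whole. A call with a gripper value outside its range is refused whole. "gripper" is the closure, from -1 (fully open) to 1 (shut), set as the call begins (left out, the last holds). The fingers move at their own pace and stop on an object; "grip_force" is the grip in N (left out, the last holds). Time passes only in rows, so rows that repeat a pose let the fingers close. It gives the time, the measured TCP pose, the force, the opening and the grip force at its end, in the units of the state.
- manip.get_state(): the state, without advancing time (a new reading comes with each control period).
- manip.capture(name): name is "scene" or "top" or "wrist"; returns a dict with "frame" (400x640x3 uint8, red, green, blue), "intrinsics" (3x3 intrinsics, pixels), "dist_coeffs" ([k1, k2, p1, p2, k3] as OpenCV has them; the pictures are not rectified), "origin" and "orientation" of the camera in the world; the wrist camera has in their place "tool_from_camera" (4x4, takes a point from camera to tool coordinates, whose origin is the TCP and whose axes are the flange's). Camera axes: x right, y down, z forward; pixel columns grow to the right and rows downward; lengths in m; the calibration is good to about 2 mm. A picture is of the moment at which its call begins: read the wrist's pose just before it. There is no depth.
- manip.sign_off(): hands the job in; it is judged then, once.
The state is a dict: "clock": time; "joints": joint angles; "joint_velocities": joint speeds; "effort": joint torques, N m; "ee_pos": TCP position; "orientation": TCP orientation; "contact_force": force on the tool from outside, world axes, zero at the start; "wrist_torque": the same for the moment, N m; "opening": opening from 0.0 (shut) to 1.0 (fully open); "grip_force": force on a finger pad.
Only numpy, scipy, OpenCV 4.12 (cv2) and the standard library are available. Lean on these libraries where they do the work, as an engineer would, in place of code of your own. Each camera call takes 0.05 s, during which the arm holds its last target. There are 200 camera calls.

## Working session

There is one attempt and no reset: what is moved stays moved. The work goes in short steps, Python scripts to look and compute and a tool call to move; the robot and the scene stay as the last step left them, time stands still between calls to the robot, and variables do not carry over. Pictures are saved under pics/ and viewed, at most 10 in all, crops included, and the job is handed in when it is done.

Besides the shell and the picture viewer there is one more tool, called after "Emit:" as name(argument=value, ...) on one line, values as JSON. move_arm: Moves the arm, as the interface text tells. Shift numbers are shares of 0.4 m and turn numbers shares of 180 degrees, none past 1 either way. Its arguments: {"type":"object","properties":{"steps":{"type":"array","items":{"type":"array"}},"gripper":{"type":"number"},"grip_force":{"type":"number"}},"required":["steps"]}

```bash
mkdir -p pics; cat > h.py <<'E'
import numpy as np, cv2, pickle
from scipy.spatial.transform import Rotation as R
from bench import manip
def cap(n,save=None):
    s=manip.get_state(); c=manip.capture(n)
    if n=="wrist":
        T=np.eye(4);T[:3,:3]=R.from_rotvec(s["orientation"]).as_matrix();T[:3,3]=s["ee_pos"]
        M=T@np.array(c["tool_from_camera"]);c["origin"]=M[:3,3];c["Rm"]=M[:3,:3]
    else:
        o=np.array(c["orientation"]);c["Rm"]=o if o.shape==(3,3) else R.from_rotvec(o).as_matrix()
        c["origin"]=np.array(c["origin"])
    if save:
        cv2.imwrite(f"pics/{save}.png",c["frame"][:,:,::-1]); pickle.dump(c,open(f"pics/{save}.pkl","wb"))
    return c
def load(s): return pickle.load(open(f"pics/{s}.pkl","rb"))
def ray(c,px):
    p=cv2.undistortPoints(np.array([[px]],float),np.array(c["intrinsics"]),np.array(c["dist_coeffs"]))[0,0]
    d=c["Rm"]@np.array([p[0],p[1],1]);return c["origin"],d/np.linalg.norm(d)
def plane(c,px,z):
    o,d=ray(c,px);return o+d*(z-o[2])/d[2]
def tri(obs):
    A=np.zeros((3,3));b=np.zeros(3);L=[ray(c,p) for c,p in obs]
    for o,d in L: P=np.eye(3)-np.outer(d,d);A+=P;b+=P@o
    x=np.linalg.solve(A,b);return x,[np.linalg.norm((np.eye(3)-np.outer(d,d))@(x-o)) for o,d in L]
def proj(c,X):
    Rw=c["Rm"].T;r=cv2.Rodrigues(Rw)[0]
    return cv2.projectPoints(np.array([X],float),r,-Rw@c["origin"],np.array(c["intrinsics"]),np.array(c["dist_coeffs"]))[0][0,0]
E
python3 - <<'E'
from h import *
a=cap("scene","s0");b=cap("top","t0");cap("wrist","w0")
print(a["origin"],a["Rm"][:,2],b["origin"],b["Rm"]);s=manip.get_state();print(s["orientation"],s["ee_pos"],s["clock"],manip.tcp_to_grasp)
E
```

```text
[ 1.23853747 -0.06351051  0.56227226] [-0.81446859 -0.02874647 -0.57949509] [ 0.44172126 -0.0658817   1.15043349] [[ 0.02754885 -0.98713372  0.15750582]
 [-0.99951769 -0.02946125 -0.00981954]
 [ 0.01433352 -0.15715934 -0.98746924]]
[-5.94518068e-01 -3.08457153e+00  1.30707658e-03] [0.20427686 0.51038481 0.23089604] 0.15 -0.0187
```

View pics/s0.png

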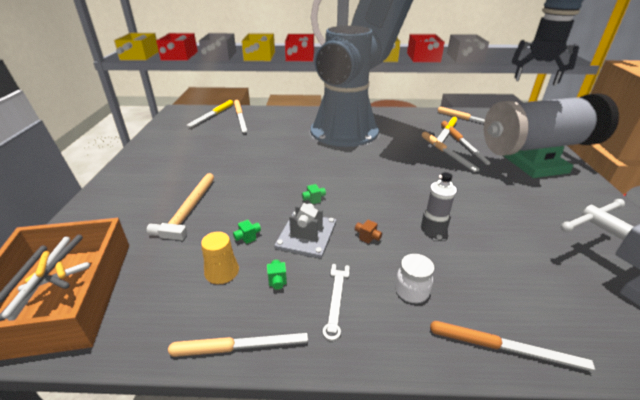

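View pics/t0.png

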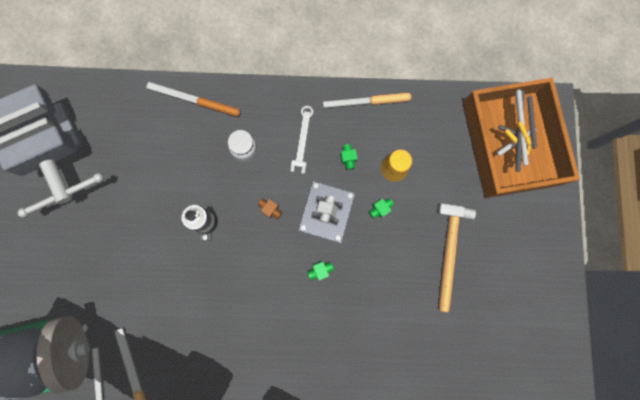

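Candidates for the trunnion (scene px) are the bright part in the rest (307,213), green ones at (313,193), (247,232) and (277,273), and a brown one at (369,231). I choose the bright one in the rest. The can is at scene (440,200), top (197,217). I'll check both in one close crop.

```bash
python3 - <<'E'
from h import *
a=load("s0")["frame"];b=load("t0")["frame"]
z=lambda f,x,y,w,h:cv2.resize(f[y:y+h,x:x+w],(400,300),interpolation=cv2.INTER_CUBIC)
im=np.vstack([np.hstack([z(a,267,190,80,60),z(a,405,165,80,60)]),np.hstack([z(b,286,180,80,60),z(b,160,190,80,60)])])
cv2.imwrite("pics/crop.png",im[:,:,::-1])
E
```

```text
(no output)
```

View pics/crop.png

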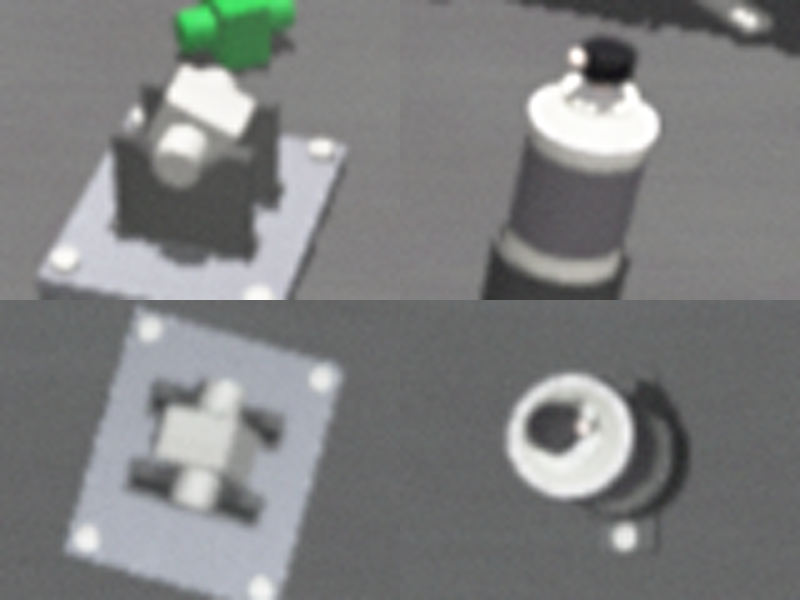

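The crop shows the bright trunnion with its journals in the dark uprights. Its top face is tilted towards +y by about 27° and shows no hole. The can's black cap is at scene (446,174), top (190,215). Next comes a rough fix from those two views.

```bash
python3 - <<'E'
from h import *
a=load("s0");b=load("t0");w=load("w0")
print("cap",tri([(a,(446.4,174)),(b,(189.6,215))]))
print("block top",tri([(a,(309,210.5)),(b,(326.5,208.5))]))
sc=[(316,185.6),(350,195.6),(303.4,228),(338.4,237.6)]
P=np.array([plane(b,p,0.012) for p in sc]);print(P.round(4),P.mean(0))
J=np.array([plane(b,p,0.065) for p in [(330,198),(325,219)]]);print(J, np.degrees(np.arctan2(*(J[0]-J[1])[1::-1])))
v=(P[0]-P[2]+P[1]-P[3]);u=P[0]-P[1]+P[2]-P[3];print("long",np.degrees(np.arctan2(v[1],v[0])),"short",np.degrees(np.arctan2(u[1],u[0])))
print(np.array(w["tool_from_camera"]).round(3),w["intrinsics"][0])
print(R.from_rotvec(manip.get_state()["orientation"]).as_matrix().round(3))
E
```

```text
cap (array([0.55056779, 0.19798668, 0.15305387]), [np.float64(0.0002831061870383094), np.float64(0.0002831061870383684)])
block top (array([ 0.58419012, -0.10113407,  0.07284629]), [np.float64(0.002023944645025566), np.float64(0.002023944645025578)])
[[ 0.6501 -0.0772  0.012 ]
 [ 0.627  -0.1639  0.012 ]
 [ 0.5415 -0.0487  0.012 ]
 [ 0.5201 -0.1366  0.012 ]] [ 0.58465668 -0.10663338  0.012     ]
[[ 0.61103598 -0.11125507  0.065     ]
 [ 0.55988137 -0.10044438  0.065     ]] -11.932948104643037
long -14.520529503899056 short 75.69519686372524
[[ 0.001 -0.96  -0.278  0.071]
 [ 1.     0.001  0.     0.   ]
 [ 0.    -0.278  0.96  -0.143]
 [ 0.     0.     0.     1.   ]] [278.16793567   0.         321.32472946]
[[-0.928  0.372 -0.   ]
 [ 0.372  0.928 -0.001]
 [ 0.    -0.001 -1.   ]]
```

Emit:
move_arm(steps=[[[0, 0, 0.05], 0], [[0.866, -0.781, 0.05], 0.041], [[0.866, -0.781, 0.05], 0.041], [[0.866, -0.781, 0.05], 0.041], [[0.866, -0.781, 0.05], 0.041], [[0.866, -0.781, 0.05], 0.041], [[0.866, -0.781, 0.05], 0.041], [[0.866, -0.781, 0.05], 0.041], [[0.866, -0.781, 0.05], 0.041], [[0.866, -0.781, 0.05], 0.041], [[0.866, -0.781, 0.05], 0.041], [[0.866, -0.781, 0.05], 0.041]], gripper=1, grip_force=20)

```text
clock: 1.65
ee_pos: [0.5501, 0.199, 0.2514]
orientation: [-0.393, -3.117, -0.0]
contact_force: [0.3, -0.1, 0.2]
opening: 0.006
grip_force: 0.0
```

```bash
python3 - <<'E'
from h import *
c=cap("wrist","w1");s=manip.get_state();print({k:np.round(s[k],3) for k in ["clock","ee_pos","orientation","contact_force","opening"]})
print(proj(c,[0.5506,0.198,0.152]))
E
```

```text
{'clock': np.float64(1.7), 'ee_pos': array([0.55 , 0.199, 0.251]), 'orientation': array([0.393, 3.117, 0.   ]), 'contact_force': array([-0.393, -0.414, -0.903]), 'opening': np.float64(0.0)}
[319.90516952 202.40503922]
```

View pics/w1.png

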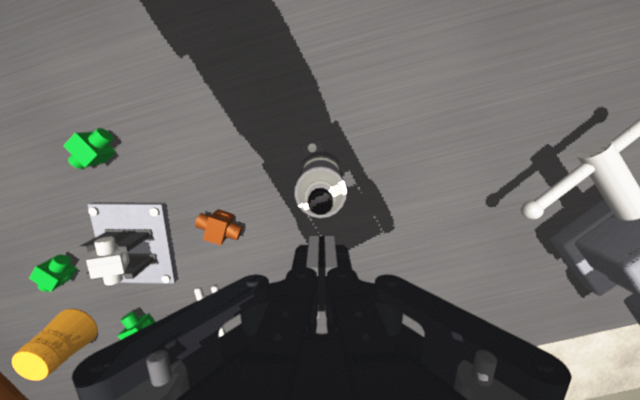

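Emit:
move_arm(steps=[[[0, 0, -0.12], 0], [[0, 0, -0.225], 0], [[0, 0, -0.241], 0], [[0, 0, -0.248], 0], [[0, 0, -0.254], 0], [[0, 0, -0.259], 0], [[0, 0, -0.259], 0], [[0, 0, -0.259], 0]])

```text
clock: 2.7
ee_pos: [0.5514, 0.1984, 0.1484]
orientation: [0.395, 3.115, 0.001]
contact_force: [1.8, 2.6, 4.0]
opening: -0.002
grip_force: 2.2
```

Emit:
move_arm(steps=[[[0, 0, -0.003], 0], [[0, 0, -0.006], 0], [[0, 0, -0.006], 0], [[0, 0, -0.006], 0]])

```text
clock: 3.2
ee_pos: [0.5515, 0.1984, 0.1469]
orientation: [0.395, 3.115, 0.002]
contact_force: [-1.5, 1.3, 17.3]
opening: 0.0
grip_force: 8.5
```

Emit:
move_arm(steps=[[[0, 0, 0.12], 0], [[0, 0, 0.25], 0], [[0, 0, 0.25], 0], [[0.084, -0.763, 0.25], 0], [[0.084, -0.763, 0.25], 0], [[0.084, -0.763, 0.25], 0], [[0.084, -0.763, 0.25], 0], [[0.084, -0.763, 0.25], 0], [[0.084, -0.763, 0.12], 0], [[0.084, -0.763, 0.12], 0], [[0.084, -0.763, 0.12], 0]])

```text
clock: 4.58
ee_pos: [0.5845, -0.1065, 0.194]
orientation: [-0.393, -3.117, 0.0]
contact_force: [-0.4, 0.5, 0.3]
opening: -0.0
grip_force: 0.0
```

```bash
python3 - <<'E'
from h import *
c=cap("wrist","w2");s=manip.get_state();print({k:np.round(s[k],4) for k in ["clock","ee_pos","orientation","contact_force","opening"]})
M=R.from_rotvec(s["orientation"]).as_matrix();print("tool y deg",np.degrees(np.arctan2(M[1,1],M[0,1])))
P=[proj(c,[0.5847,-0.1066,0.06])];print(P)
E
```

```text
{'clock': np.float64(4.625), 'ee_pos': array([ 0.5849, -0.1065,  0.1947]), 'orientation': array([ 3.9310e-01,  3.1156e+00, -4.0000e-04]), 'contact_force': array([0.0107, 0.0623, 0.6224]), 'opening': np.float64(0.0028)}
tool y deg 75.61778827741774
[array([320.92519369, 192.30672073])]
```

View pics/w2.png

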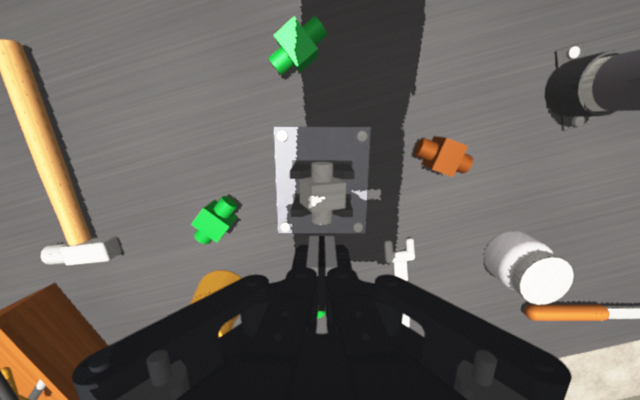

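Wrist view: the rest is aligned with the image, its plate screws are near (282,135), (362,135), (286,228) and (367,228), and the trunnion sits at about (321,190) with no hole on top. I'll check the rest centre from the screws and the journal height by triangulating between wrist and top views.

```bash
python3 - <<'E'
from h import *
c=load("w2");f=cv2.cvtColor(c["frame"],cv2.COLOR_RGB2GRAY)
def blob(x,y,r=6):
    p=f[y-r:y+r+1,x-r:x+r+1].astype(float);m=np.clip(p-np.percentile(p,75)-10,0,None);Y,X=np.mgrid[-r:r+1,-r:r+1]
    return (x+(X*m).sum()/m.sum(),y+(Y*m).sum()/m.sum())
q=[blob(*p) for p in [(282,135),(362,135),(286,228),(367,228)]]
P=np.array([plane(c,p,0.013) for p in q]);print(np.round(q,1),P.round(4),P.mean(0))
d=P[0]+P[1]-P[2]-P[3];print("axis",np.degrees(np.arctan2(d[1],d[0])))
# same screws, two views, for height
t=load("t0")
for i,p in zip([1,0,3,2],[(316,185.6),(350,195.6),(303.4,228),(338.4,237.6)]): print(tri([(c,q[i]),(t,p)])[0].round(3))
g=cv2.resize(c["frame"][140:240,260:390],None,fx=6,fy=6,interpolation=cv2.INTER_CUBIC)
g=np.clip(255*(g/255.)**0.5,0,255).astype(np.uint8)
cv2.imwrite("pics/c2.png",g[:,:,::-1])
E
```

```text
[[  nan   nan]
 [360.5 133. ]
 [  nan   nan]
 [361.3 226.9]] [[    nan     nan     nan]
 [ 0.5403 -0.0489  0.013 ]
 [    nan     nan     nan]
 [ 0.652  -0.0719  0.013 ]] [nan nan nan]
axis nan
[ 0.526 -0.093  0.546]
[nan nan nan]
[ 0.515 -0.071  0.334]
[nan nan nan]<stdin>:5: RuntimeWarning: invalid value encountered in scalar divide
```

View pics/c2.png

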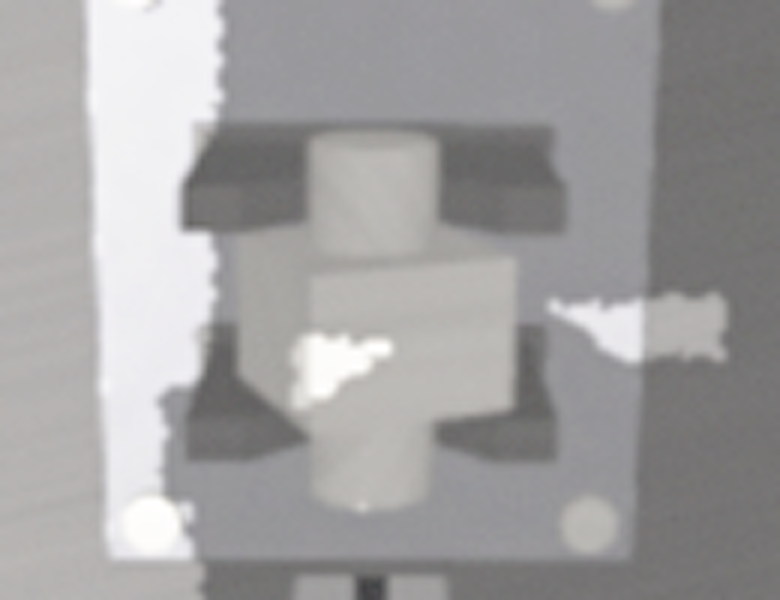

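```bash
python3 - <<'E'
from h import *
c=load("w2");t=load("t0");k=lambda x,y:(260+x/6,140+y/6)
C=plane(c,k(373,322),.066);print("centre",C)
a=plane(c,k(375,207.5),.066);b=plane(c,k(371,436),.066);d=b-a;print(np.linalg.norm(d),np.degrees(np.arctan2(d[1],d[0])))
L=np.array([np.cos(np.radians(75.6)),np.sin(np.radians(75.6)),0])
for n,p,z in [("corner",k(308,335),.084),("right",k(515,330),.068),("left",k(240,300),.05),("journal1",k(373,140),.071),("journal2",k(371,480),.071)]:
    X=plane(c,p,z);print(n,X.round(4),"l",((X-C)@L).round(4))
print("height", tri([(c,k(373,322)),(t,(326.5,208.5))]))
for x,y in [(152,523),(588,523)]: print(plane(c,k(x,y),.013))
E
```

```text
centre [ 0.58488377 -0.10534728  0.066     ]
0.03965738973775036 -15.279174533714334
corner [ 0.5798 -0.1146  0.084 ] l -0.0103
right [ 0.5916 -0.0826  0.068 ] l 0.0237
left [ 0.5792 -0.1282  0.05  ] l -0.0235
journal1 [ 0.5545 -0.0976  0.071 ] l -0.0001
journal2 [ 0.6103 -0.1122  0.071 ] l -0.0003
height (array([ 0.58477725, -0.10431041,  0.06725623]), [np.float64(0.0009822852066139276), np.float64(0.0009822852066139133)])
[ 0.62888645 -0.16384614  0.013     ]
[ 0.65136332 -0.07601266  0.013     ]
```

Emit:
move_arm(steps=[[[-0.005, -0.0194, -0.15], 0], [[-0.005, -0.0194, -0.255], 0], [[-0.005, -0.0194, -0.266], 0], [[-0.005, -0.0194, -0.274], 0], [[-0.005, -0.0194, -0.28], 0], [[-0.0071, -0.0278, -0.286], 0], [[-0.009, -0.0351, -0.2925], 0], [[-0.009, -0.0351, -0.2925], 0]])

```text
clock: 5.62
ee_pos: [0.5822, -0.1221, 0.0785]
orientation: [0.394, 3.113, -0.002]
contact_force: [-1.3, -3.4, 6.5]
opening: -0.001
grip_force: 3.6
```

Emit:
move_arm(steps=[[[0, 0, 0.0125], 0], [[-0.0034, -0.0133, 0.0125], 0], [[-0.0034, -0.0133, 0.0], 0], [[-0.005, -0.0196, -0.007], 0], [[-0.0065, -0.0254, -0.015], 0], [[-0.0076, -0.0295, -0.024], 0], [[-0.0084, -0.0327, -0.034], 0], [[-0.0086, -0.0335, -0.042], 0], [[-0.0087, -0.0339, -0.049], 0], [[-0.0087, -0.0339, -0.049], 0]])

```text
clock: 6.88
ee_pos: [0.5775, -0.1358, 0.0568]
orientation: [0.395, 3.116, -0.002]
contact_force: [-1.1, -6.8, 4.6]
opening: -0.002
grip_force: 4.2
```

Emit:
move_arm(steps=[[[-0.002, -0.0073, 0], 0], [[-0.002, -0.0073, 0.1], 0], [[-0.002, -0.0073, 0.25], 0], [[0.018, 0.07, 0.342], 0], [[0.018, 0.07, 0.342], 0], [[0.018, 0.07, 0.342], 0], [[0.018, 0.07, 0.342], 0]])

```text
clock: 7.75
ee_pos: [0.5837, -0.107, 0.1919]
orientation: [-0.395, -3.114, -0.001]
contact_force: [-0.7, 0.5, 0.7]
opening: -0.002
grip_force: 0.0
```

```bash
cat >> h.py <<'E'
def crop(c,name,x0=260,y0=140):
    g=cv2.resize(c["frame"][y0:y0+100,x0:x0+130],None,fx=6,fy=6,interpolation=cv2.INTER_CUBIC)
    cv2.imwrite(f"pics/{name}.png",(255*(g/255.)**0.5).astype(np.uint8)[:,:,::-1])
E
python3 - <<'E'
from h import *
c=cap("wrist","w3");crop(c,"c3");print(manip.get_state()["ee_pos"])
E
```

```text
[ 0.58386166 -0.10697038  0.19209506]
```

View pics/c3.png

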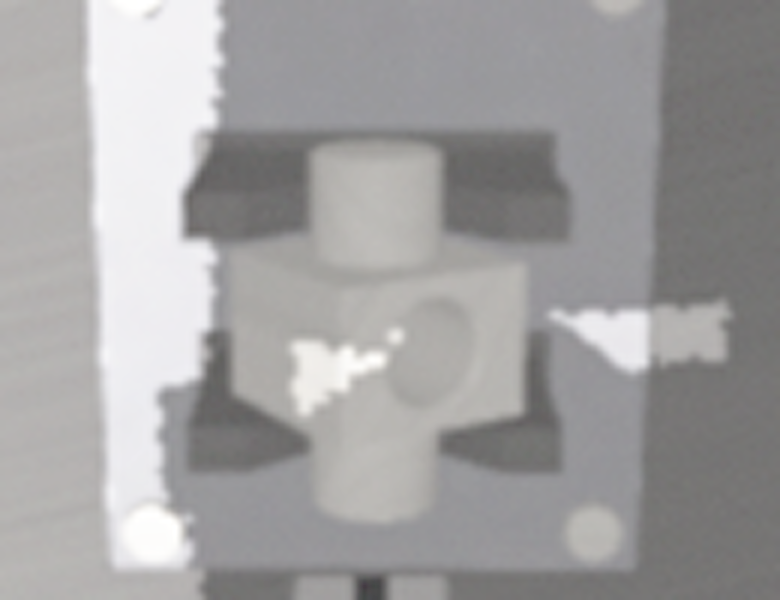

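The hole shows in the crop at (430,350), on the face tilted about 34° towards +y, with the top corner at x≈343. I'll roll it upright with the same drag and press.

Emit:
move_arm(steps=[[[-0.0014, -0.0054, -0.15], 0], [[-0.0014, -0.0054, -0.255], 0], [[-0.0014, -0.0054, -0.264], 0], [[-0.0014, -0.0054, -0.27], 0], [[-0.0042, -0.0163, -0.274], 0], [[-0.0067, -0.026, -0.279], 0], [[-0.0085, -0.0333, -0.286], 0], [[-0.0085, -0.0333, -0.286], 0]])

```text
clock: 8.8
ee_pos: [0.5817, -0.1211, 0.0806]
orientation: [0.395, 3.114, -0.002]
contact_force: [-2.1, -3.4, 8.5]
opening: 0.0
grip_force: 4.6
```

Emit:
move_arm(steps=[[[0, 0, 0.1], 0], [[0.0085, 0.0333, 0.286], 0], [[0.0085, 0.0333, 0.286], 0], [[0.0085, 0.0333, 0.286], 0], [[0.0085, 0.0333, 0.286], 0]])

```text
clock: 9.43
ee_pos: [0.5837, -0.1067, 0.1919]
orientation: [-0.395, -3.114, -0.0]
contact_force: [0.1, -0.6, -0.9]
opening: 0.004
grip_force: 0.0
```

```bash
python3 - <<'E'
from h import *
c=cap("wrist","w4");crop(c,"c4");print(manip.get_state()["ee_pos"])
E
```

```text
[ 0.58372789 -0.10666566  0.19179199]
```

View pics/c4.png

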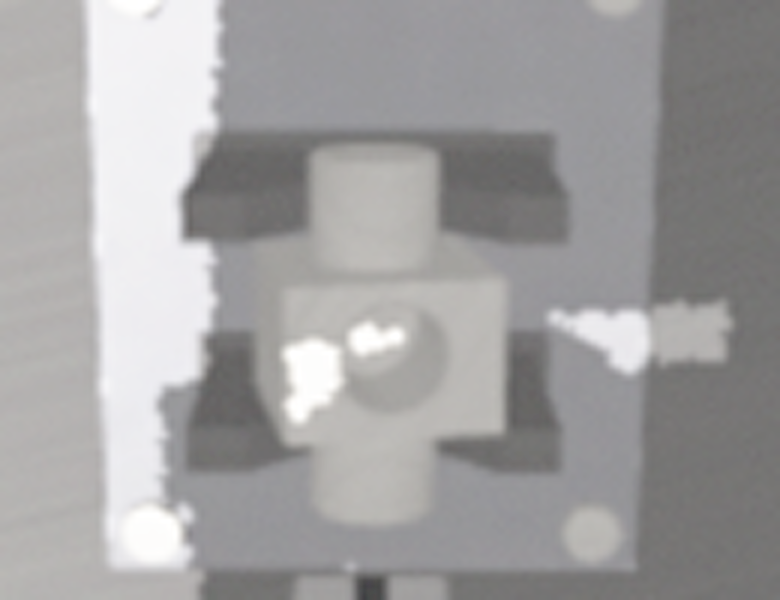

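Left top edge is at crop x=283 and the hole mouth at (395,358), so about 10° of tilt remains. One more press should level it.

Emit:
move_arm(steps=[[[-0.0074, -0.029, -0.15], 0], [[-0.0074, -0.029, -0.255], 0], [[-0.0074, -0.029, -0.272], 0], [[-0.0074, -0.029, -0.28], 0], [[-0.0088, -0.034, -0.286], 0], [[-0.0096, -0.0375, -0.291], 0], [[-0.0096, -0.0375, -0.291], 0], [[-0.0096, -0.0375, -0.291], 0]])

```text
clock: 10.48
ee_pos: [0.5815, -0.1223, 0.0788]
orientation: [0.394, 3.114, -0.002]
contact_force: [-1.5, -2.3, 5.4]
opening: -0.002
grip_force: 2.6
```

Emit:
move_arm(steps=[[[0, 0, 0.1], 0], [[0.0126, 0.0405, 0.186], 0], [[0.0126, 0.0405, 0.186], 0], [[0.0126, 0.0405, 0.186], 0], [[0.0126, 0.0405, 0.186], 0], [[0.0126, 0.0405, 0.186], 0], [[0.0126, 0.0405, 0.186], 0], [[0.0126, 0.0405, 0.186], 0]], gripper=-1)

```text
clock: 11.48
ee_pos: [0.5856, -0.1054, 0.1513]
orientation: [-0.395, -3.116, -0.0]
contact_force: [0.6, -0.5, 0.4]
opening: 1.002
grip_force: 0.0
```

```bash
python3 - <<'E'
from h import *
c=cap("wrist","w5");crop(c,"c5",260,160);s=manip.get_state();print(s["ee_pos"],s["opening"],s["orientation"])
E
```

```text
[ 0.58567276 -0.10543748  0.1513764 ] 1.0031039270182829 [-3.94737171e-01 -3.11653205e+00  2.72741862e-05]
```

View pics/c5.png

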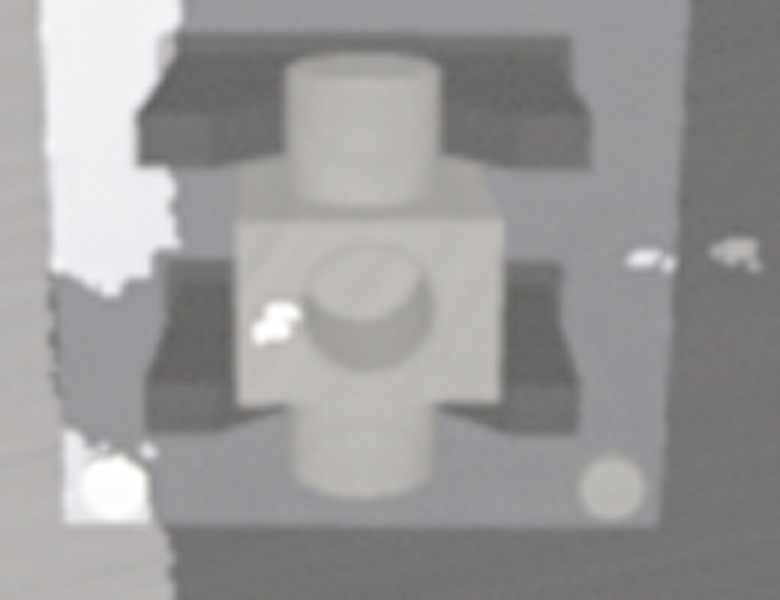

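The hole is straight up at crop (370,305) and the top face is level and square. Next I descend and grip the plain ±y faces.

Emit:
move_arm(steps=[[[-0.001, 0, -0.12], 0], [[-0.001, 0, -0.2], 0], [[-0.001, 0, -0.24], 0], [[-0.001, 0, -0.26], 0], [[-0.001, 0, -0.272], 0], [[-0.001, 0, -0.272], 0], [[-0.001, 0, -0.272], 0]])

```text
clock: 12.4
ee_pos: [0.5857, -0.1055, 0.0434]
orientation: [0.395, 3.116, -0.0]
contact_force: [0.3, 1.0, 0.1]
opening: 0.998
grip_force: 0.0
```

Emit:
move_arm(steps=[[[0, 0, 0], 0], [[0, 0, 0], 0], [[0, 0, 0], 0], [[0, 0, 0], 0], [[0, 0, 0], 0], [[0, 0, 0], 0], [[0, 0, 0], 0], [[0, 0, 0], 0]], gripper=1, grip_force=40)

```text
clock: 13.4
ee_pos: [0.5855, -0.1059, 0.043]
orientation: [0.395, 3.116, -0.001]
contact_force: [0.1, -5.2, 2.3]
opening: 0.412
grip_force: 41.3
```

Emit:
move_arm(steps=[[[0, 0, 0.02], 0], [[0, 0, 0.06], 0], [[0, 0, 0.11], 0], [[0, 0, 0.17], 0], [[0, 0, 0.23], 0], [[0, 0, 0.25], 0], [[0, 0, 0.25], 0], [[0, 0, 0.25], 0], [[0, 0, 0.25], 0], [[0, 0, 0.25], 0], [[0, 0, 0.25], 0], [[0, 0, 0.25], 0]])

```text
clock: 14.9
ee_pos: [0.5853, -0.1054, 0.1426]
orientation: [-0.395, -3.117, -0.0]
contact_force: [-0.2, 0.5, -3.2]
opening: 0.417
grip_force: 40.9
```

```bash
python3 - <<'E'
from h import *
c=cap("wrist","w6");d=cap("scene","s6")
z=lambda f,x,y:cv2.resize(f[y:y+75,x:x+100],(400,300),interpolation=cv2.INTER_CUBIC)
g=np.hstack([z(c["frame"],270,190),z(d["frame"],257,150)])
cv2.imwrite("pics/c6.png",(255*(g/255.)**0.6).astype(np.uint8)[:,:,::-1])
E
```

```text
(no output)
```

View pics/c6.png

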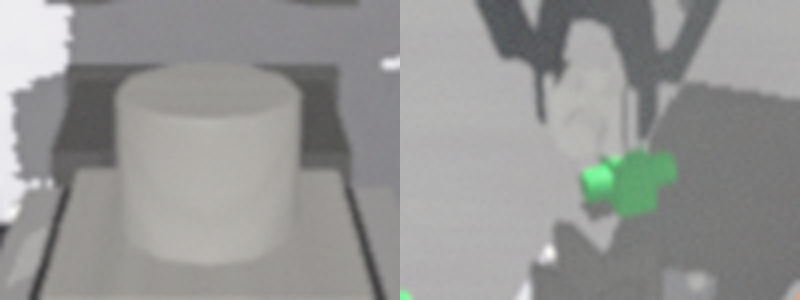

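Held: the weight reads 3.2 N and the opening is 35 mm. I'll do a numeric tilt check by comparing edge rows in the wrist picture with those of a level trunnion.

```bash
python3 - <<'E'
from h import *
c=load("w6");g=cv2.GaussianBlur(cv2.cvtColor(c["frame"],cv2.COLOR_RGB2GRAY),(3,3),0).astype(float)
s=manip.get_state();print(s["clock"],s["grip_force"],s["ee_pos"])
C=np.array([.585,-.1055,s["ee_pos"][2]+.017]);A=np.array([.968,-.25,0]);L=np.array([.249,.968,0]);Z=np.array([0,0,1])
for n,a,l,z in [("journal end low",-31,0,-11),("journal end top",-31,0,11),("face low",-13,-15,-18),("near top edge",-13,-15,18),("hole near",-9,0,18),("hole far",9,0,18),("far top edge",13,-13,18)]:
    p=proj(c,C+(a*A+l*L+z*Z)/1000);x=int(p[0]);y=int(p[1]);r=np.arange(max(y-12,1),min(y+13,398))
    d=g[r+1,x-1:x+2].mean(1)-g[r-1,x-1:x+2].mean(1);k=np.argsort(-abs(d))[:4];print(n,p.round(1),[(int(r[i]),round(d[i])) for i in k])
E
```

```text
15.0 40.85295116761699 [ 0.58528371 -0.10538537  0.14265503]
journal end low [320.2 201.1] [(205, 8), (206, 7), (204, 5), (210, 2)]
journal end top [320.  215.2] [(219, 27), (220, 18), (218, 17), (205, 8)]
face low [293.3 228.7] [(232, 33), (231, 29), (233, 20), (230, 13)]
near top edge [285.2 260. ] [(264, 23), (265, 19), (263, 13), (250, 9)]
hole near [320.  268.3] [(264, 23), (256, -23), (279, -22), (265, 20)]
hole far [320.  303.6] [(306, 20), (307, 16), (305, 13), (308, 7)]
far top edge [291.6 311. ] [(315, -39), (316, -36), (314, -27), (317, -19)]
```

All edges sit a uniform 3–4 px off the level prediction, so there is no tilt and the hole is straight up.

```bash
python3 -c "
from h import *
print(manip.sign_off())"
```

```text
the job is handed in; nothing more can be done
None
```

I pressed the nozzle cap to its stop and let it spring back, then turned the trunnion hole up; it is held still about 16 cm above the bench, clear of the rest, and the job is handed in (the sign-off returned no verdict).

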